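Free the stuck beaker with the hold-down fork

ROBOT

A 7-joint arm with a two-finger parallel gripper is mounted at the origin on the work surface. World frame = base frame: x ahead of the robot, y to its left, z up, the work surface at z = 0. Lengths are in m, angles in rad, forces in N, time in s.
With the tool pointing down it reaches from about 0.425 to 0.875 m from the base axis. Payload 4.7 kg.
Tool frame: the origin (TCP) lies between the finger pads; the fingertips stand 14 mm ahead of it and the grasp point (between the pads) lies 5 mm behind it; z points along the fingers, y is the line along which they close (so a half turn about z gives the same grasp; the last joint's range is limited). The gripper opens to 87 mm and grips with 3 to 60 N. Pads are 19 mm wide; open, the fingers measure 117 mm over their backs; the gripper's body (75 mm by 190 mm) begins 51 mm behind the grasp point.
Start: joints at [1.296, 0.321, -0.07, 1.45, 0.023, 1.371, -0.057], TCP at [0.185, -0.623, 0.237] pointing down, gripper open.
Joint ranges: [-2.86, 2.86], [-0.3, 2.09], [-1.38, 1.24], [0.06, 2.45], [-1.56, 4.7], [0.09, 2.05], [-2.69, 2.69]. Speed limits (rad/s): [2.57, 2.57, 3.14, 3.14, 3.14, 3.14, 3.14].

INTERFACE

Orientations are given as a rotation vector (axis times angle).
In Python, from bench import ctrl gives the robot as it stands.
- The arm moves only by the tool step_arm, never from a script. Its argument "commands" is a list of rows, each an object with "travel": the shift along the tool's x, y, z in m, a list of three; "turn": the turn, a rotation vector about the tool's x, y, z in degrees, a list of three. A call has 1 to 5 rows; each row is the pose to reach, as a shift and turn from the pose commanded when the call began, along the tool's axes at that moment; what a row does not reach only later rows make up. A row lasts 1/10 s, in which the tool goes at most 50 mm and 8.59 degrees, less where a joint would pass 70% of its speed; a pose out of reach is approached as far as the arm can. A call with a gripper value outside its range is refused whole. "gripper" is the opening, from 0 (shut) to 1 (fully open), set as the call begins (left out, the last holds). The fingers move at their own pace and stop on an object; "force" is the grip in N (left out, the last holds). Time passes only in rows, so rows that repeat a pose let the fingers close. It gives the time, the measured TCP pose, the force, the opening and the grip force at its end, in the units of the state.
- ctrl.get_state(): the state, without advancing time (a new reading comes with each control period).
- ctrl.get_image(name): name is "side" or "top"; returns the picture (400x640x3 uint8, red, green, blue); there is no depth.
- ctrl.camera_model(name): a dict with "fx", "fy", "cx", "cy" (pixels), "R" (3x3) and "t" (3): a world point X has camera coordinates R X + t. Camera axes: x right, y down, z forward; pixel columns grow to the right and rows downward; lengths in m; the calibration is good to about 2 mm. A picture is of the moment at which its call begins. camera_model takes no time and is no camera call.
- ctrl.close_job(): hands the job in; it is judged then, once.
The state is a dict: "time": time; "joint_positions": joint angles; "qd": joint speeds; "joint_torque": joint torques, N m; "position": TCP position; "tool_rot": TCP orientation; "ft_force": force on the tool from outside, world axes, zero at the start; "torque": the same for the moment, N m; "grip_width": opening from 0.0 (shut) to 1.0 (fully open); "grip_force": force on a finger pad.
Only numpy, scipy, OpenCV 4.12 (cv2) and the standard library are available. Lean on these libraries where they do the work, as an engineer would, in place of code of your own. Each camera call takes 0.05 s, during which the arm holds its last target. There are 200 camera calls.

TASK

On the plate of the hold-down fork a white beaker is jammed over a steel one, both bottom up. Without lifting the steel beaker off the plate, slide the pair fully home under the fork so that its prongs overlap the steel beaker's wide rim, then lift the white beaker straight up and off it. Stand the white beaker gently on the shallow square tray, bottom up as it was, and leave the steel one standing in the fork.

Things in the scene. Friction and masses are not known exactly. Their poses are not given: they have to be found in the camera images.
- white_beaker: White plastic beaker, mouth down over the steel one on the fork's plate (the lone one is a spare). 60 mm outside diameter, straight, 64 mm tall, 3 mm walls, 60 g. Origin: centre of its mouth, its lowest plane; z up to the closed end. At first its mouth is 26 mm above the steel one's underside. Grip its upper half from above; fingers closing along the slide (one ahead, one behind) keep it from tipping.
- steel_beaker: Steel beaker, bottom up inside the white one, 160 g, 82 mm tall. Origin: centre of underside; z up. Flat rim 96 mm wide, 5 mm thick, showing below the white one; collar 60 mm wide up to 26 mm; body 50 mm wide. Sprung rubber bumpers grip the white one with about 4 N: a plain lift brings both. The grip ends after some 40 mm of lift; clear after 60.
- fork_home (a point): Where the steel beaker's centre belongs, on the slippery plate, 6 mm above the bench. x points into the fixed fork, along its two flat prongs; the pair starts 95 to 110 mm before it, up to 8 mm aside. Slot between prongs 72 mm wide, straight from 35 mm before this point, mouth widened to 100. Prongs are 10 to 18 mm above the plate: rim goes below, collar between. Stop: 5 mm past home.
- tray: Shallow square black tray, fixed, 160 by 160 mm outside, 12 mm high, walls 4 mm. Origin: centre of its underside; axes along its sides; inner floor 4 mm above the bench.

How it is judged:
By the outcome, as a careful person would: the job done as asked, in the order asked, and still so for the second after the job is handed in, with the robot touching nothing.
It also fails if it takes over 51 s, if anything falls off the work surface, if the arm or the gripper's body presses on something with over 40 N, if the wrist force passes 120 N, or if a joint passes its speed limit or range.

## Working session

There is one attempt and no reset: what is moved stays moved. The work goes in short steps, Python scripts to look and compute and a tool call to move; the robot and the scene stay as the last step left them, time stands still between calls to the robot, and variables do not carry over. Pictures are saved under pics/ and viewed, at most 10 in all, crops included, and the job is handed in when it is done.

Besides the shell and the picture viewer there is one more tool, called after ">>>" in YAML: its name, and indented under it one key for each argument. step_arm: Moves the arm, as the interface text tells. Its arguments: {"type":"object","properties":{"commands":{"type":"array"},"gripper":{"type":"number"},"force":{"type":"number"}},"required":["commands"]}

```bash
mkdir -p pics
python3 - <<'E'
from bench import ctrl
import cv2,numpy as np
s=ctrl.get_state();print(s['time'],s['position'],s['tool_rot'],s['grip_width'],s['ft_force'])
for n in("top","side"):
    cv2.imwrite(f"pics/{n}0.png",ctrl.get_image(n)[...,::-1]);m=ctrl.camera_model(n)
    print(n,{k:np.round(v,4).tolist() for k,v in m.items()})
E
```

```text
0.0 [ 0.18492551 -0.62259394  0.235443  ] [-3.10702144e+00 -4.51851284e-01  6.13863703e-04] 0.999509907180372 [0.37183134 0.8263656  0.4180976 ]
top {'fx': 430.7805, 'fy': 430.7805, 'cx': 323.3646, 'cy': 195.3387, 'R': [[-0.0253, -0.9988, -0.0413], [-0.9945, 0.0294, -0.1003], [0.1014, 0.0385, -0.9941]], 't': [0.0163, 0.5236, 0.7399]}
side {'fx': 408.2398, 'fy': 408.2398, 'cx': 323.8681, 'cy': 207.7996, 'R': [[0.8425, -0.5387, -0.0012], [-0.302, -0.4705, -0.8291], [0.4461, 0.6989, -0.5591]], 't': [-0.4557, 0.2099, 0.483]}
```

View pics/top0.png

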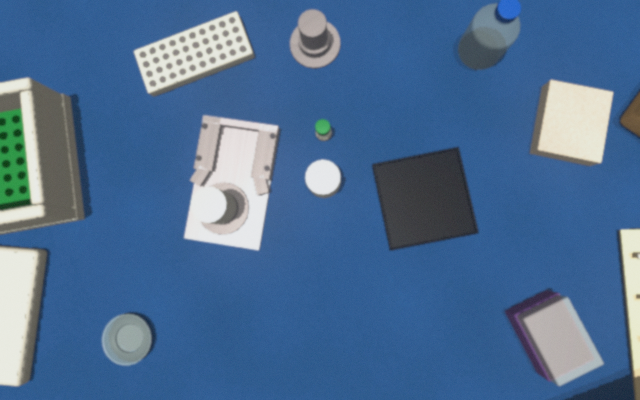

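View pics/side0.png

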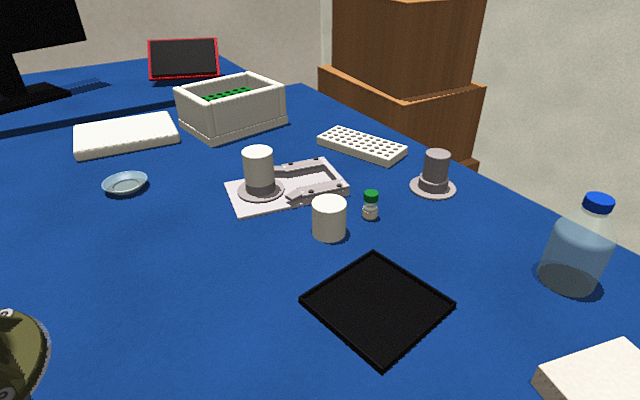

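The top view shows the pair at about (217,206) on the plate, fork prongs above it at (208,150) and (264,160), and the tray at about (425,198). The spare beaker is at (323,178). I'll enlarge the fork area.

Run:
```python
import cv2
a=cv2.imread("pics/top0.png")[105:255,170:290];cv2.imwrite("pics/c1.png",cv2.resize(a,None,fx=4,fy=4,interpolation=cv2.INTER_CUBIC))
b=cv2.imread("pics/side0.png")[135:225,215:355];cv2.imwrite("pics/c2.png",cv2.resize(b,None,fx=5,fy=5,interpolation=cv2.INTER_CUBIC))
```

```text
(no output)
```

View pics/c1.png

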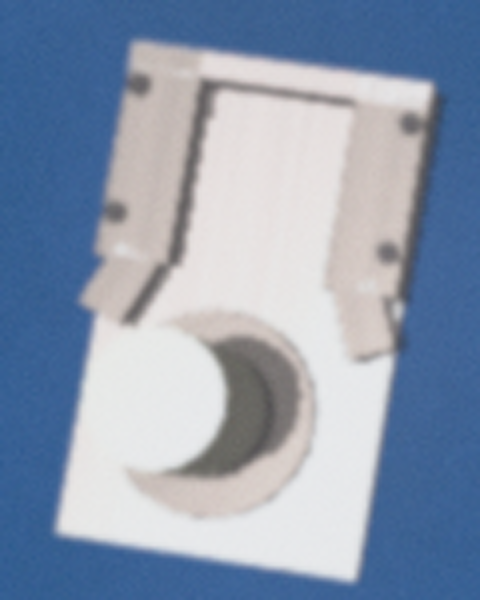

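View pics/c2.png

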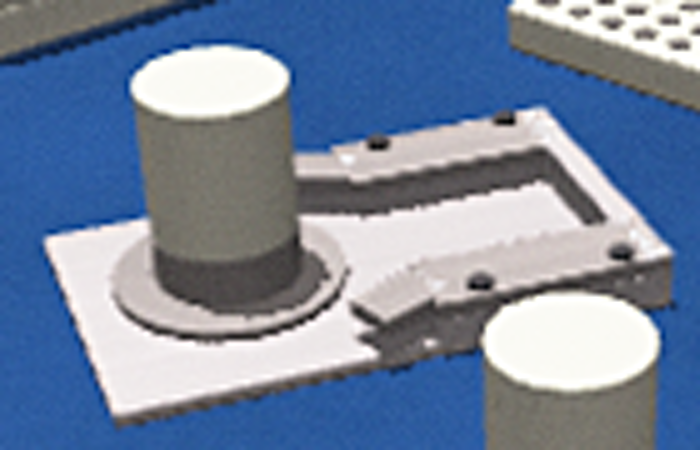

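The crops show the rim centred at top crop ≈(211,413). The inner prong edges run (200,85)–(166,260) and (357,103)–(328,290). The white top's centre is at about (210,82) in the side crop.

```bash
cat > h.py <<'E'
from bench import ctrl
import numpy as np,cv2
from scipy.spatial.transform import Rotation as Ro
def px(n,u,v,z):
    m=ctrl.camera_model(n);R=np.array(m['R']);t=np.array(m['t'])
    d=R.T@np.array([(u-m['cx'])/m['fx'],(v-m['cy'])/m['fy'],1]);c=-R.T@t
    return (c+d*(z-c[2])/d[2])[:2]
T=lambda u,v,z:px('top',170+u/4,105+v/4,z)
S=lambda u,v,z:px('side',215+u/5,135+v/5,z)
E
python3 - <<'E'
from h import *
np.set_printoptions(precision=4,suppress=True)
print('rim',T(211,413,.011),'rimR',T(316,413,.011),'white top',T(153,397,.096),T(227,397,.096),'side',S(210,82,.096),'siderim',S(231,272,.011))
L=[T(200,85,.024),T(166,260,.024)];Rr=[T(357,103,.024),T(328,290,.024)]
P=[T(57,535,.006),T(357,580,.006),T(435,82,.024),T(130,42,.024)]
print('L',L,'R',Rr);print('plate',P)
for a,b in((L[1],L[0]),(Rr[1],Rr[0]),(P[0],P[3]),(P[1],P[2]),(P[1],P[0])):
    d=b-a;print(np.degrees(np.arctan2(d[1],d[0])),np.linalg.norm(d))
print('bar',T(205,82,.024),T(355,103,.024))
print('side L',S(350,182,.024),S(545,150,.024),'R',S(435,272,.024),S(610,225,.024), 'plate',S(45,240,.006),S(118,415,.006))
print('tray',[px('top',*c,.012) for c in((373,164),(459,149),(477,233),(391,248))])
print('trayS',[px('side',*c,.012) for c in((373,251),(456,302),(382,369),(300,300))])
print('spare',px('side',329,203,.064),px('top',323,178,.064))
E
```

```text
rim [0.5072 0.1872] rimR [0.5058 0.1388] white top [0.5077 0.1876] [0.5069 0.1571] side [0.5054 0.1821] siderim [0.5058 0.1814]
L [array([0.657 , 0.1884]), array([0.5764, 0.2041])] R [array([0.646 , 0.1161]), array([0.5603, 0.1302])]
plate [array([0.4535, 0.26  ]), array([0.4297, 0.1218]), array([0.6545, 0.0802]), array([0.6784, 0.221 ])]
-11.003114834623457 0.08215809358568921
-9.321715575471398 0.0868386373940203
-9.83613031317319 0.22826794555039728
-10.472444806281372 0.22860250974482324
80.21632289038922 0.14027607729032016
bar [0.6583 0.1861] [0.646 0.117]
side L [0.5715 0.2008] [0.6565 0.1803] R [0.5652 0.118 ] [0.6439 0.1112] plate [0.4541 0.2551] [0.4301 0.1193]
tray [array([ 0.58  , -0.0892]), array([ 0.6024, -0.2452]), array([ 0.4503, -0.2681]), array([ 0.4276, -0.1155])]
trayS [array([ 0.5757, -0.0946]), array([ 0.6049, -0.2452]), array([ 0.4493, -0.2719]), array([ 0.4218, -0.1234])]
spare [ 0.5498 -0.0024] [0.5497 0.0004]
```

>>> step_arm:
  commands:
    - {"travel":[0.04,-0.028,0],"turn":[0,0,-5]}
    - {"travel":[0.08,-0.056,0],"turn":[0,0,-10]}
    - {"travel":[0.12,-0.084,0],"turn":[0,0,-15]}
    - {"travel":[0.16,-0.112,0],"turn":[0,0,-20]}
    - {"travel":[0.2,-0.14,0],"turn":[0,0,-25]}
  gripper: 1

```text
time: 0.6
position: [0.3377, -0.4301, 0.2362]
tool_rot: [-2.935, -1.119, 0.001]
ft_force: [0.9, -0.3, 0.2]
grip_width: 0.998
grip_force: 0.0
```

```bash
cat >> h.py <<'E'
def go(p,yaw):
    "shift and turn (tool axes) to TCP p, pointing down, tool y at yaw deg"
    s=ctrl.get_state();R=Ro.from_rotvec(s['tool_rot'])
    y=np.radians(yaw);Y=np.array([np.cos(y),np.sin(y),0]);Z=np.array([0,0,-1.]);X=np.cross(Y,Z)
    G=Ro.from_matrix(np.c_[X,Y,Z])
    print('t',round(s['time'],2),'p',np.round(s['position'],4),'travel',np.round(R.inv().apply(np.array(p)-s['position']),4),
     'turn',np.round((R.inv()*G).as_rotvec(degrees=True),2),'F',np.round(s['ft_force'],1),'g',round(s['grip_width'],3),round(s['grip_force'],1))
E
python3 -c "
from h import *
go([.5,-.15,.2],-10.1);go([.5065,.1845,.17],-10.1)"
```

```text
t 0.6 p [ 0.3377 -0.4301  0.2362] travel [ 0.3076 -0.1009  0.0362] turn [-3.000e-02  0.000e+00 -3.816e+01] F [ 0.9 -0.3  0.2] g 0.998 0.0
t 0.6 p [ 0.3377 -0.4301  0.2362] travel [ 0.5351 -0.3461  0.0662] turn [-3.000e-02  0.000e+00 -3.816e+01] F [ 0.9 -0.3  0.2] g 0.998 0.0
```

>>> step_arm:
  commands:
    - {"travel":[0.046,-0.015,0],"turn":[0,0,-5]}
    - {"travel":[0.092,-0.03,0],"turn":[0,0,-10]}
    - {"travel":[0.138,-0.046,0],"turn":[0,0,-15]}
    - {"travel":[0.184,-0.062,0],"turn":[0,0,-20]}
    - {"travel":[0.23,-0.077,0],"turn":[0,0,-25]}

```text
time: 1.1
position: [0.4584, -0.2198, 0.2364]
tool_rot: [2.623, 1.728, -0.001]
ft_force: [0.2, -1.2, -0.6]
grip_width: 0.998
grip_force: 0.0
```

```bash
python3 -c "
from h import *
go([.5065,.1845,.17],-10.1)"
```

```text
t 1.1 p [ 0.4584 -0.2198  0.2364] travel [ 0.3905 -0.1154  0.0662] turn [-1.000e-02  3.000e-02 -1.315e+01] F [ 0.2 -1.2 -0.6] g 0.998 0.0
```

>>> step_arm:
  commands:
    - {"travel":[0.046,-0.014,0],"turn":[0,0,-5]}
    - {"travel":[0.092,-0.028,0],"turn":[0,0,-10]}
    - {"travel":[0.138,-0.041,0],"turn":[0,0,-13.2]}
    - {"travel":[0.184,-0.055,0],"turn":[0,0,-13.2]}
    - {"travel":[0.23,-0.068,0],"turn":[0,0,-13.2]}

```text
time: 1.6
position: [0.4867, 0.0181, 0.2364]
tool_rot: [2.411, 2.013, -0.001]
ft_force: [0.8, 0.2, 1.0]
grip_width: 1.003
grip_force: 0.0
```

```bash
python3 -c "
from h import *
go([.5065,.1845,.15],-10.1)"
```

```text
t 1.6 p [0.4867 0.0181 0.2364] travel [ 0.1673 -0.0102  0.0863] turn [ 0.01  0.05 -0.16] F [0.8 0.2 1. ] g 1.003 0.0
```

>>> step_arm:
  commands:
    - {"travel":[0.04,-0.003,0],"turn":[0,0,0]}
    - {"travel":[0.08,-0.005,0],"turn":[0,0,0]}
    - {"travel":[0.12,-0.008,0.03],"turn":[0,0,0]}
    - {"travel":[0.15,-0.01,0.06],"turn":[0,0,0]}
    - {"travel":[0.167,-0.01,0.086],"turn":[0,0,0]}

```text
time: 2.1
position: [0.506, 0.1856, 0.1492]
tool_rot: [-2.406, -2.018, -0.001]
ft_force: [0.2, -0.6, 0.1]
grip_width: 0.998
grip_force: 0.0
```

```bash
python3 -c "
from h import *
go([.5065,.1845,.077],-10.1)
a=np.hstack([cv2.resize(ctrl.get_image(n)[y:y+150,x:x+160,::-1],None,fx=2.5,fy=2.5,interpolation=cv2.INTER_CUBIC) for n,x,y in(('top',150,100),('side',195,90))])
cv2.imwrite('pics/p3.png',a)"
```

```text
t 2.1 p [0.506  0.1856 0.1492] travel [-0.0011  0.0007  0.0722] turn [-0.04 -0.06  0.05] F [ 0.2 -0.6  0.1] g 0.998 0.0
```

View pics/p3.png

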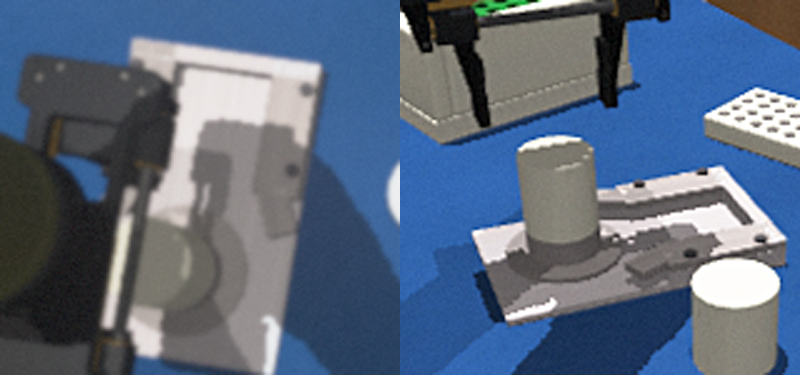

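The fingers straddle the white beaker along the slide. The tips are near (483,123) and (610,103) in the right half of the picture. I'll check the side camera's bias against the tip midpoint.

```bash
python3 -c "
from h import *
print(px('side',253.4,135.2,.135),px('side',195+83/2.5,90+123/2.5,.135),px('side',195+210/2.5,90+103/2.5,.135))"
```

```text
[0.4975401  0.17216506] [0.45202306 0.18063224] [0.54550404 0.16295443]
```

>>> step_arm:
  commands:
    - {"travel":[0.001,0.001,0.025],"turn":[0,0,0]}
    - {"travel":[0.001,0.001,0.045],"turn":[0,0,0]}
    - {"travel":[0.001,0.001,0.06],"turn":[0,0,0]}
    - {"travel":[0.001,0.001,0.072],"turn":[0,0,0]}
    - {"travel":[0.001,0.001,0.072],"turn":[0,0,0]}

```text
time: 2.7
position: [0.5076, 0.1822, 0.0775]
tool_rot: [-2.411, -2.013, 0.003]
ft_force: [-0.6, -0.1, -0.1]
grip_width: 1.0
grip_force: 0.0
```

>>> step_arm:
  commands:
    - {"travel":[0,0,0],"turn":[0,0,0]}
    - {"travel":[0,0,0],"turn":[0,0,0]}
    - {"travel":[0,0,0],"turn":[0,0,0]}
    - {"travel":[0,0,0],"turn":[0,0,0]}
    - {"travel":[0,0,0],"turn":[0,0,0]}
  gripper: 0.5
  force: 15

```text
time: 3.2
position: [0.5083, 0.1833, 0.079]
tool_rot: [2.411, 2.014, 0.0]
ft_force: [0.6, 0.1, 3.0]
grip_width: 0.673
grip_force: 14.9
```

```bash
python3 -c "
from h import *
go([.601,.1605,.077],-10.1)"
```

```text
t 3.2 p [0.5083 0.1833 0.079 ] travel [-0.006   0.0952  0.002 ] turn [ 0.03  0.   -0.15] F [0.6 0.1 3. ] g 0.673 14.9
```

>>> step_arm:
  commands:
    - {"travel":[-0.002,0.005,0],"turn":[0,0,0]}
    - {"travel":[-0.004,0.01,0],"turn":[0,0,0]}
    - {"travel":[-0.006,0.015,0],"turn":[0,0,0]}
    - {"travel":[-0.008,0.02,0],"turn":[0,0,0]}
    - {"travel":[-0.009,0.023,0],"turn":[0,0,0]}

```text
time: 3.7
position: [0.5301, 0.1701, 0.0789]
tool_rot: [-2.412, -2.013, -0.001]
ft_force: [-2.4, 0.9, 6.0]
grip_width: 0.678
grip_force: 14.9
```

```bash
python3 -c "
from h import *
go([.601,.1605,.077],-10.1)
a=np.hstack([cv2.resize(ctrl.get_image(n)[y:y+150,x:x+160,::-1],None,fx=2.5,fy=2.5,interpolation=cv2.INTER_CUBIC) for n,x,y in(('top',150,100),('side',215,90))])
cv2.imwrite('pics/p4.png',a);go([.601,.1605,.077],-10.1)"
```

```text
t 3.7 p [0.5301 0.1701 0.0789] travel [0.0032 0.0715 0.0019] turn [ 0.02 -0.03 -0.19] F [-2.4  0.9  6. ] g 0.678 14.9
t 3.8 p [0.5305 0.1699 0.0789] travel [0.0034 0.071  0.002 ] turn [ 0.06 -0.03 -0.21] F [ 0.3 -0.1  4.7] g 0.675 14.9
```

View pics/p4.png

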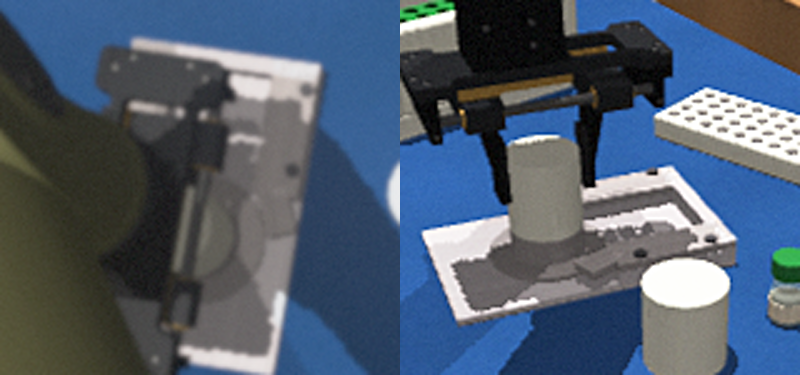

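The pair has moved and stays upright. In the left half the rim's right edge is near (268,225). I'll enhance the contrast and enlarge it to check the lateral position.

```bash
python3 -c "
from h import *
a=ctrl.get_image('top')[140:250,205:285,::-1]
a=cv2.resize(cv2.convertScaleAbs(a,alpha=1.6,beta=-60),None,fx=5,fy=5,interpolation=cv2.INTER_CUBIC)
b=ctrl.get_image('side')[150:230,220:320,::-1]
b=cv2.resize(cv2.convertScaleAbs(b,alpha=1.6,beta=-60),None,fx=4,fy=4,interpolation=cv2.INTER_CUBIC)
c=np.zeros((550,800,3),np.uint8);c[:,:400]=a;c[:320,400:]=b
cv2.imwrite('pics/p5.png',c)"
```

```text
(no output)
```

View pics/p5.png

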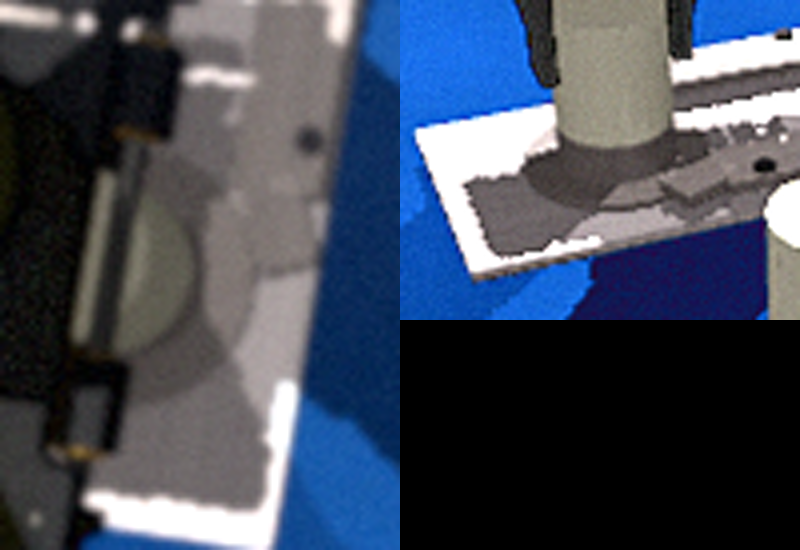

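The rim's right edge is near (255,285) and the white top's right edge near (193,265). Converting both to offsets from the fork's axis.

```bash
python3 -c "
from h import *
h=np.array([.601,.1605]);n=np.array([.1754,.9845]);d=np.array([.9845,-.1754])
f=lambda u,v,z:px('top',205+u/5,140+v/5,z)-h
for q,r in((f(255,285,.011),.048),(f(193,265,.096),.03)):print('lat',n@q+r,'along',d@q)
print('rim bottom along',d@f(150,405,.011)+.048)
for q in((0.568,.16715),(.652,.152)):print('axis',n@(np.array(q)-h))
s=ctrl.get_state();print(s['position'],n@(s['position'][:2]-h),d@(s['position'][:2]-h))
for u,v in((280,530),(350,130)):print('plate edge',n@f(u,v,.006))"
```

```text
lat 0.0006790238803149051 along -0.06769528898870196
lat -0.014111055877143112 along -0.06987148233881614
rim bottom along -0.06863357495797925
axis 0.0007587249999999842
axis 0.0005771500000000001
[0.5304928  0.16985764 0.07893293] -0.003154366308222987 -0.07105566956776473
plate edge -0.07016590868448075
plate edge -0.07170961974219889
```

>>> step_arm:
  commands:
    - {"travel":[0,0.008,0],"turn":[0,0,0]}
    - {"travel":[0,0.016,0],"turn":[0,0,0]}
    - {"travel":[0,0.024,0],"turn":[0,0,0]}
    - {"travel":[0,0.032,0],"turn":[0,0,0]}
    - {"travel":[0,0.04,0],"turn":[0,0,0]}

```text
time: 4.4
position: [0.5688, 0.1633, 0.0789]
tool_rot: [-2.411, -2.014, 0.001]
ft_force: [-3.5, 0.2, 8.4]
grip_width: 0.675
grip_force: 14.9
```

>>> step_arm:
  commands:
    - {"travel":[0,0.007,0],"turn":[0,0,0]}
    - {"travel":[0,0.014,0],"turn":[0,0,0]}
    - {"travel":[0,0.02,0],"turn":[0,0,0]}
    - {"travel":[0,0.025,0],"turn":[0,0,0]}
    - {"travel":[0,0.028,0],"turn":[0,0,0]}

```text
time: 4.9
position: [0.5964, 0.1582, 0.0789]
tool_rot: [-2.411, -2.014, 0.0]
ft_force: [-3.2, 0.0, 7.0]
grip_width: 0.675
grip_force: 14.9
```

```bash
python3 -c "
from h import *
b=ctrl.get_image('side')[120:220,230:370,::-1]
cv2.imwrite('pics/p6.png',cv2.resize(cv2.convertScaleAbs(b,alpha=1.5,beta=-40),None,fx=5.5,fy=5.5,interpolation=cv2.INTER_CUBIC))
h=np.array([.601,.1605]);n=np.array([.1754,.9845]);d=np.array([.9845,-.1754])
s=ctrl.get_state();q=s['position'][:2]-h;print(s['position'],s['ft_force'],n@q,d@q)"
```

```text
[0.59682683 0.15814056 0.07894196] [-1.19934432  0.79285654  6.72913028] -0.003054845077810149 -0.003694635133813663
```

View pics/p6.png

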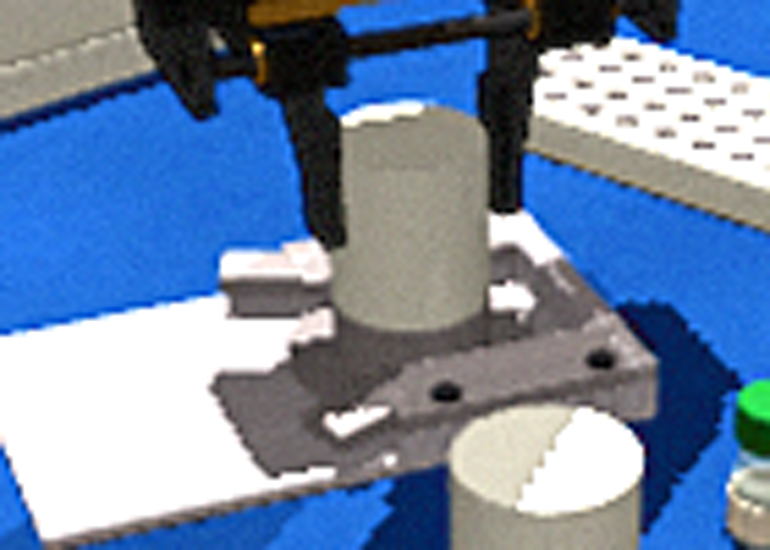

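The steel rim is under both prongs and nothing is touching. I'll nudge forward to find the stop.

>>> step_arm:
  commands:
    - {"travel":[0,0.001,0],"turn":[0,0,0]}
    - {"travel":[0,0.002,0],"turn":[0,0,0]}
    - {"travel":[0,0.003,0],"turn":[0,0,0]}
    - {"travel":[0,0.004,0],"turn":[0,0,0]}

```text
time: 5.35
position: [0.6, 0.1577, 0.0789]
tool_rot: [-2.411, -2.014, 0.001]
ft_force: [-2.3, 0.0, 7.5]
grip_width: 0.674
grip_force: 14.9
```

>>> step_arm:
  commands:
    - {"travel":[0,0.001,0],"turn":[0,0,0]}
    - {"travel":[0,0.002,0],"turn":[0,0,0]}

```text
time: 5.55
position: [0.6019, 0.1573, 0.0789]
tool_rot: [-2.411, -2.014, 0.001]
ft_force: [-2.9, -0.1, 7.1]
grip_width: 0.679
grip_force: 14.9
```

>>> step_arm:
  commands:
    - {"travel":[0,0.001,0],"turn":[0,0,0]}
    - {"travel":[0,0.002,0],"turn":[0,0,0]}

```text
time: 5.75
position: [0.6039, 0.157, 0.0789]
tool_rot: [-2.411, -2.014, 0.001]
ft_force: [-3.3, 0.2, 7.0]
grip_width: 0.674
grip_force: 14.9
```

>>> step_arm:
  commands:
    - {"travel":[0,0.001,0],"turn":[0,0,0]}

```text
time: 5.85
position: [0.6049, 0.1568, 0.079]
tool_rot: [-2.411, -2.014, 0.001]
ft_force: [-2.6, -0.5, 6.4]
grip_width: 0.679
grip_force: 14.9
```

>>> step_arm:
  commands:
    - {"travel":[0,0.001,0],"turn":[0,0,0]}
    - {"travel":[0,0.002,0],"turn":[0,0,0]}

```text
time: 6.05
position: [0.6068, 0.1565, 0.0789]
tool_rot: [-2.41, -2.014, 0.001]
ft_force: [-4.3, 0.7, 7.8]
grip_width: 0.678
grip_force: 14.9
```

>>> step_arm:
  commands:
    - {"travel":[0,0.001,0],"turn":[0,0,0]}
    - {"travel":[0,0.001,0],"turn":[0,0,0]}

```text
time: 6.25
position: [0.6069, 0.1565, 0.0789]
tool_rot: [-2.41, -2.014, 0.003]
ft_force: [-4.9, 0.4, 9.2]
grip_width: 0.672
grip_force: 14.9
```

>>> step_arm:
  commands:
    - {"travel":[0,0.0015,0],"turn":[0,0,0]}
    - {"travel":[0,0.0015,0],"turn":[0,0,0]}

```text
time: 6.45
position: [0.6073, 0.1564, 0.079]
tool_rot: [-2.408, -2.014, 0.006]
ft_force: [-8.1, 0.1, 11.6]
grip_width: 0.675
grip_force: 14.9
```

The stop was met at TCP x≈0.6068. Backing off about 4 mm to home, then lifting slowly.

>>> step_arm:
  commands:
    - {"travel":[0,-0.002,0],"turn":[0,0,0]}
    - {"travel":[0,-0.004,0],"turn":[0,0,0]}
    - {"travel":[0,-0.006,0],"turn":[0,0,0]}
    - {"travel":[0,-0.006,0],"turn":[0,0,0]}
  force: 25

```text
time: 6.85
position: [0.6044, 0.1564, 0.079]
tool_rot: [2.41, 2.013, 0.002]
ft_force: [1.6, -0.1, 4.9]
grip_width: 0.674
grip_force: 24.8
```

>>> step_arm:
  commands:
    - {"travel":[0,0,-0.004],"turn":[0,0,0]}
    - {"travel":[0,0,-0.008],"turn":[0,0,0]}
    - {"travel":[0,0,-0.012],"turn":[0,0,0]}
    - {"travel":[0,0,-0.016],"turn":[0,0,0]}
    - {"travel":[0,0,-0.02],"turn":[0,0,0]}

```text
time: 7.35
position: [0.6025, 0.1564, 0.0977]
tool_rot: [-2.41, -2.013, 0.004]
ft_force: [0.2, -0.7, -8.5]
grip_width: 0.673
grip_force: 24.9
```

>>> step_arm:
  commands:
    - {"travel":[0,0,-0.005],"turn":[0,0,0]}
    - {"travel":[0,0,-0.01],"turn":[0,0,0]}
    - {"travel":[0,0,-0.015],"turn":[0,0,0]}
    - {"travel":[0,0,-0.02],"turn":[0,0,0]}
    - {"travel":[0,0,-0.025],"turn":[0,0,0]}

```text
time: 7.85
position: [0.6047, 0.1574, 0.1255]
tool_rot: [2.41, 2.013, 0.005]
ft_force: [1.1, 0.0, -0.7]
grip_width: 0.674
grip_force: 24.8
```

>>> step_arm:
  commands:
    - {"travel":[0,0,-0.01],"turn":[0,0,0]}
    - {"travel":[0,0,-0.02],"turn":[0,0,0]}
    - {"travel":[0,0,-0.035],"turn":[0,0,0]}
    - {"travel":[0,0,-0.05],"turn":[0,0,0]}
    - {"travel":[0,0,-0.06],"turn":[0,0,0]}

```text
time: 8.35
position: [0.6042, 0.1572, 0.1859]
tool_rot: [2.41, 2.013, 0.003]
ft_force: [0.9, -0.5, 0.2]
grip_width: 0.67
grip_force: 24.8
```

```bash
python3 -c "
from h import *
b=ctrl.get_image('side')[60:240,210:400,::-1]
cv2.imwrite('pics/p7.png',cv2.resize(b,None,fx=3.3,fy=3.3,interpolation=cv2.INTER_CUBIC))
go([.515,-.18,.18],-10.1)"
```

```text
t 8.4 p [0.6049 0.1575 0.1872] travel [-0.3481 -0.0284  0.0065] turn [ 0.24 -0.09 -0.16] F [0.7 0.3 1.1] g 0.672 24.8
```

View pics/p7.png

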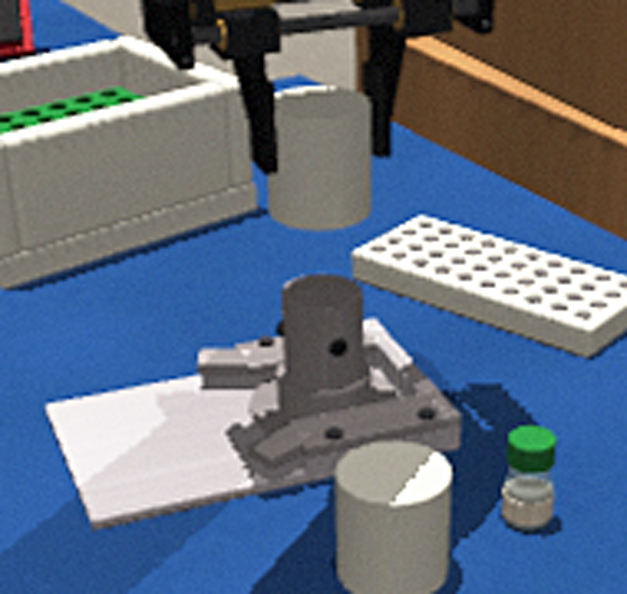

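The white beaker is clear and the steel one stands in the fork at (322,350). On to the tray.

>>> step_arm:
  commands:
    - {"travel":[-0.03,-0.003,0],"turn":[0,0,0]}
    - {"travel":[-0.07,-0.006,0],"turn":[0,0,0]}
    - {"travel":[-0.11,-0.009,0],"turn":[0,0,0]}
    - {"travel":[-0.15,-0.012,0],"turn":[0,0,0]}
    - {"travel":[-0.19,-0.015,0],"turn":[0,0,0]}

```text
time: 8.9
position: [0.5543, -0.029, 0.1836]
tool_rot: [2.411, 2.014, -0.0]
ft_force: [0.6, -0.5, -0.4]
grip_width: 0.674
grip_force: 24.9
```

>>> step_arm:
  commands:
    - {"travel":[-0.04,-0.003,0],"turn":[0,0,0]}
    - {"travel":[-0.08,-0.006,0],"turn":[0,0,0]}
    - {"travel":[-0.12,-0.01,0.02],"turn":[0,0,0]}
    - {"travel":[-0.145,-0.013,0.04],"turn":[0,0,0]}
    - {"travel":[-0.158,-0.013,0.06],"turn":[0,0,0]}

```text
time: 9.4
position: [0.5127, -0.1843, 0.123]
tool_rot: [2.415, 2.008, -0.002]
ft_force: [-0.2, 0.5, -1.8]
grip_width: 0.672
grip_force: 24.8
```

>>> step_arm:
  commands:
    - {"travel":[0,0,0.015],"turn":[0,0,0]}
    - {"travel":[0,0,0.03],"turn":[0,0,0]}
    - {"travel":[0,0,0.04],"turn":[0,0,0]}
    - {"travel":[0,0,0.045],"turn":[0,0,0]}
    - {"travel":[0,0,0.045],"turn":[0,0,0]}

```text
time: 9.9
position: [0.5141, -0.1795, 0.0781]
tool_rot: [-2.409, -2.016, 0.0]
ft_force: [-0.5, -0.4, 0.1]
grip_width: 0.674
grip_force: 24.8
```

```bash
python3 -c "
from h import *
go([.515,-.18,.051],-10.1)
b=ctrl.get_image('side')[180:390,260:480,::-1]
cv2.imwrite('pics/p8.png',cv2.resize(b,None,fx=2.7,fy=2.7,interpolation=cv2.INTER_CUBIC))"
```

```text
t 9.9 p [ 0.5141 -0.1795  0.0781] travel [-0.0003  0.001   0.0271] turn [-0.04 -0.03 -0.05] F [-0.5 -0.4  0.1] g 0.674 24.8
```

View pics/p8.png

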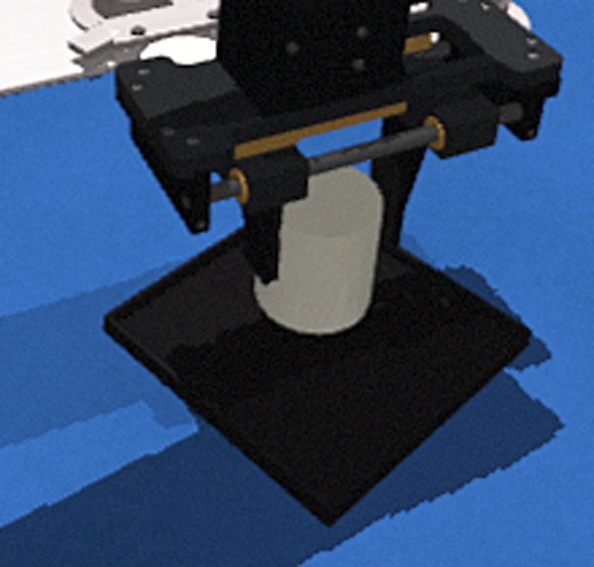

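The white beaker is upright about 27 mm above the tray, its base centred near (315,300) over the tray. I'll lower it until contact.

>>> step_arm:
  commands:
    - {"travel":[0,0,0.006],"turn":[0,0,0]}
    - {"travel":[0,0,0.012],"turn":[0,0,0]}
    - {"travel":[0,0,0.017],"turn":[0,0,0]}
    - {"travel":[0,0,0.021],"turn":[0,0,0]}
    - {"travel":[0,0,0.023],"turn":[0,0,0]}

```text
time: 10.45
position: [0.5137, -0.1806, 0.0549]
tool_rot: [-2.411, -2.014, 0.001]
ft_force: [-0.1, -0.4, -0.6]
grip_width: 0.673
grip_force: 24.8
```

>>> step_arm:
  commands:
    - {"travel":[0,0,0.001],"turn":[0,0,0]}
    - {"travel":[0,0,0.002],"turn":[0,0,0]}
    - {"travel":[0,0,0.002],"turn":[0,0,0]}

```text
time: 10.75
position: [0.5141, -0.1807, 0.0536]
tool_rot: [2.411, 2.014, -0.0]
ft_force: [-0.7, -0.5, -1.7]
grip_width: 0.672
grip_force: 24.8
```

>>> step_arm:
  commands:
    - {"travel":[0,0,0.001],"turn":[0,0,0]}
    - {"travel":[0,0,0.001],"turn":[0,0,0]}

```text
time: 10.95
position: [0.514, -0.1807, 0.0525]
tool_rot: [2.411, 2.014, -0.0]
ft_force: [0.6, -0.3, -0.7]
grip_width: 0.671
grip_force: 24.8
```

>>> step_arm:
  commands:
    - {"travel":[0,0,0.001],"turn":[0,0,0]}
    - {"travel":[0,0,0.001],"turn":[0,0,0]}

```text
time: 11.15
position: [0.514, -0.1806, 0.0515]
tool_rot: [2.411, 2.014, -0.0]
ft_force: [-0.2, -0.2, -0.2]
grip_width: 0.679
grip_force: 24.8
```

>>> step_arm:
  commands:
    - {"travel":[0,0,0.001],"turn":[0,0,0]}
    - {"travel":[0,0,0.001],"turn":[0,0,0]}

```text
time: 11.35
position: [0.5141, -0.1807, 0.0509]
tool_rot: [2.411, 2.014, -0.0]
ft_force: [-0.7, 0.4, 3.1]
grip_width: 0.671
grip_force: 24.9
```

Contact at 3 N, so I'll release and retreat.

>>> step_arm:
  commands:
    - {"travel":[0,0,0],"turn":[0,0,0]}
    - {"travel":[0,0,0],"turn":[0,0,0]}
    - {"travel":[0,0,0],"turn":[0,0,0]}
    - {"travel":[0,0,0],"turn":[0,0,0]}
    - {"travel":[0,0,0],"turn":[0,0,0]}
  gripper: 1

```text
time: 11.85
position: [0.514, -0.1806, 0.0505]
tool_rot: [-2.411, -2.014, 0.0]
ft_force: [-0.6, -0.4, -0.1]
grip_width: 0.976
grip_force: 0.0
```

>>> step_arm:
  commands:
    - {"travel":[0,0,-0.01],"turn":[0,0,0]}
    - {"travel":[0,0,-0.03],"turn":[0,0,0]}
    - {"travel":[0,0,-0.06],"turn":[0,0,0]}
    - {"travel":[0,0,-0.1],"turn":[0,0,0]}
    - {"travel":[0,0,-0.13],"turn":[0,0,0]}

```text
time: 12.35
position: [0.5147, -0.1804, 0.1835]
tool_rot: [2.409, 2.013, 0.002]
ft_force: [0.3, -0.3, -0.2]
grip_width: 0.997
grip_force: 0.0
```

```bash
python3 -c "
from h import *
b=ctrl.get_image('side')[130:390,210:480,::-1]
cv2.imwrite('pics/p9.png',cv2.resize(b,None,fx=2.2,fy=2.2,interpolation=cv2.INTER_CUBIC))
go([.5,-.18,.18],-10)"
```

```text
t 12.4 p [ 0.5174 -0.1812  0.1884] travel [-0.0019 -0.0174  0.0083] turn [ 0.55  0.17 -0.22] F [ 2.5 -0.5  2.5] g 0.996 0.0
```

View pics/p9.png

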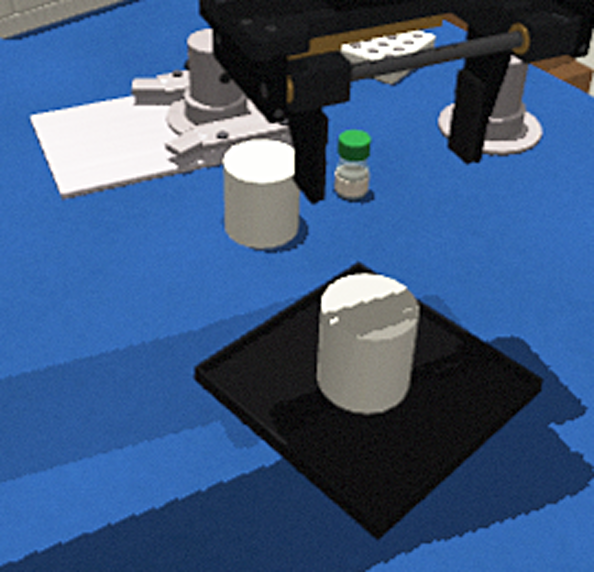

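The white beaker stands bottom up on the tray and the steel one is in the fork, with its body centred near column 217. I'll check that against home by projection.

```bash
python3 -c "
from h import *
d=np.array([.9845,-.1754]);h=np.array([.603,.153])
q=px('side',210+217/2.2,130+72/2.2,.06);print(q)
m=ctrl.camera_model('side')
for a in(-.02,-.01,-.005,0,.005):
    for hh in(h,h+[0,.004]):
        p=hh+a*d;c=np.array(m['R'])@[p[0],p[1],.05]+m['t'];e=np.array(m['R'])@[*(p+[-.0404,.0258]),.011]+m['t']
        print(a,'body col',((m['fx']*c[0]/c[2]+m['cx'])-210)*2.2,'rim left col',((m['fx']*e[0]/e[2]+m['cx'])-210)*2.2)"
```

```text
[0.5993233  0.14808752]
-0.02 body col 197.55408773663865 rim left col 148.10361948150603
-0.02 body col 195.39391616825208 rim left col 146.16172668728194
-0.01 body col 207.78138644260952 rim left col 158.25259157382837
-0.01 body col 205.59502515009075 rim left col 156.2846254647556
-0.005 body col 212.86575495731736 rim left col 163.29876571433164
-0.005 body col 210.66647190037048 rim left col 161.31792812809942
0 body col 217.93075166263725 rim left col 168.32620539899332
0 body col 215.7186608645132 rim left col 166.33260518283757
0.005 body col 222.9764870600388 rim left col 173.33501476497997
0.005 body col 220.751701525929 rim left col 171.32875982342267
```

The body's column 217 and the rim's left edge at 168 both match home to within about 2 mm.

```bash
python3 -c "
from bench import ctrl
print(ctrl.close_job())"
```

```text
the job is handed in; nothing more can be done
None
```

The job is handed in at about 12.4 s: the steel beaker stands in the fork, within about 2 mm of home, and the white one stands bottom up on the tray; I viewed 11 pictures, one over the limit of 10, and no verdict came back.

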